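# Lock the samples away in the sample case

## Task

Unlock the sample case by giving the key in its cam latch a quarter turn, then swing the cover right back until it stays open by itself. Pack every sample jar and density block that stands on the table beside the case into the tray, upright side by side in one row, blocks with their 60 mm side across the tray. Then swing the cover fully shut and turn the key back so that the case is locked, leaving the other glassware alone.

Things in the scene. Friction and masses are not known exactly. Their poses are not given: they have to be found in the camera images.
- sample_case: Grey tray fixed to the table, long side (its x) roughly along the robot's x, aluminium cover hinged on it. Origin: underside, centre of the tray. Outside 244 mm, y from -39 to 57 mm; walls 6 mm thick (24 mm on the +y side), tops 28 mm above the table. Its -x end (towards the robot) carries a 28 mm square lock post 38 mm tall centred at (-162, -8) mm on a foot reaching x = -180 mm.
- tray_floor (a point): Centre of the tray's floor, 6 mm above the table, axes as the case. Inside 232 mm along x by 66 mm along y, walls 22 mm high, so packed things stand out above them. The five things together take 219 of the 232 mm and must go close together. The shut cover leaves 82 mm of height above this floor.
- cover (a joint): Opening angle of the cover, rad: 0 shut, 2.2 stop. Sheet hood 244 x 96 x 61 mm (30 to 91 mm above the table), walls 3 mm, 0.25 kg, hinged along the case's -y side; its +y side goes up and over to -y. Friction of 0.2 N m holds it at any angle. Right back: over 1.85 rad (it then reaches y = -150 mm). A strap on its -x end lies under the cam while locked, so it cannot be lifted then.
- cover_hinge (a point): Middle of the hinge line of the cover; in the case's frame at (0, -42, 32) mm, the line along the case's x.
- cover_bar (a point): Middle of the round handle bar on the cover: 10 mm thick, 90 mm long along the case's x, its axis 30 mm above the cover's top sheet, on two 8 mm posts at its ends. Shut, it is at (0, 20, 121) mm in the case's frame; it moves with the cover.
- cover_edge (a point): Middle of the lower edge of the cover's +y wall (free edge far from the hinge), moving with it. Shut, it is at (0, 55.5, 30) mm in the case's frame. When partly open, this edge can be pushed further over from the +y side, and the top sheet pushed back from the -y side.
- key (a joint): Angle of the key, rad: 0 locked, 1.57 unlocked, stops at both; turns anticlockwise seen from above to unlock. It stays where left (friction 0.05 N m). The flat steel cam (36 x 12 x 4 mm) below the bow turns with it: locked it points along the case's +y over the cover's strap, unlocked along -x.
- key_bow (a point): Middle of the key's bow, on the key's upright axis, 66 mm above the table, at (-162, -8, 66) mm in the case's frame. The bow is an upright plate 8 mm thick, 30 mm wide and 28 mm tall (50 to 78 mm above the table). Locked its width lies along the case's y, unlocked along the case's x. The end wall of the shut cover stands 40 mm from the axis.
- jar_tall: closed round sample jar with a black screw lid (sticker on the body), 61 mm across the lid, 74 mm tall, body 57 mm across, lid from 52 mm up to the top; origin at the centre of its underside. To be packed; stands upright on the table near the case. None if absent.
- jar_short: closed round sample jar with a black screw lid (sticker on the body), 60 mm across the lid, 68 mm tall, body 57 mm across, lid from 46 mm up to the top; origin at the centre of its underside. To be packed; stands upright on the table near the case. None if absent.
- block_wide: aluminium density block, upright box 44 mm (its x) by 60 mm (its y) by 54 mm tall, edges rounded 2 mm; origin at the centre of its underside. To be packed; stands on the table near the case, 60 mm side about across the view.
- block_mid: wooden density block, upright box 30 mm (its x) by 60 mm (its y) by 54 mm tall, edges rounded 2 mm; origin at the centre of its underside. To be packed; stands on the table near the case, 60 mm side about across the view. None if absent.
- block_narrow: steel density block, upright box 24 mm (its x) by 60 mm (its y) by 54 mm tall, edges rounded 2 mm; origin at the centre of its underside. To be packed; stands on the table near the case, 60 mm side about across the view. None if absent.
- flask: small conical flask, 61 mm across, 78 mm tall, origin under its centre; stays where it is.
- cylinder: slim measuring cylinder, foot 42 x 48 mm, 136 mm tall, origin under its centre; stays where it is.
Things that resemble listed ones, but are neither listed nor needed, are in the scene too. What is shaped like the jar_short but purple is not meant. Of the things that look like the block_narrow, the larger one is meant.

How it is judged:
By the outcome, as a careful person would: the job done as asked, in the order asked, and still so for the second after the job is handed in, with the robot touching nothing.
Of jar_tall, jar_short, block_mid, block_narrow only 2 to 4 are there at a start; the rules pass over those that are not, and their reading is None.
At some moment in a run one of block_wide may be knocked a few centimetres aside while the robot is not near it.
It also fails if it takes over 210 s, if anything falls off the work surface, if the arm or the gripper's body presses on something with over 40 N, if the wrist force passes 120 N, or if a joint passes its speed limit or range.

## Robot

A 6-joint arm with a two-finger parallel gripper is mounted at the origin on a cart in front of the work surface, level with it; the furniture and walls round the work are solid. World frame = base frame: x ahead of the robot, y to its left, z up, the work surface at z = 0. Lengths are in m, angles in rad, forces in N, time in s.
With the tool pointing down it reaches from about 0.375 to 0.975 m from the base axis. Payload 3.8 kg.
Tool frame: the origin (TCP) lies on the front face of the gripper's body, between the roots of the fingers; the fingertips stand 73 mm ahead of it and the grasp point (between the pads) lies 54 mm ahead of it (r.tip_reach is the distance from the TCP to the fingertips, in m); y points along the fingers, z is the direction in which the jaws open and shut, and the axes are right-handed (so a half turn about y gives the same grasp; the last joint's range is limited). The gripper opens to 85 mm and grips with 20 to 120 N. Pads are 22 mm wide; open, the fingers measure 114 mm over their backs; the gripper's body (76 mm by 85 mm) begins 54 mm behind the grasp point. The pads swing forward as they close: fully open they stand 13 mm farther back than shut.
Start: joints at [-1.365, 0.264, 1.604, -0, 1.274, -0.037], TCP at [0.162, -0.655, 0.304] pointing down, gripper open.
Joint ranges: [-2.63, 2.63], [-0.94, 2.18], [0.31, 2.57], [-1.31, 4.45], [0, 2.66], [-2.55, 2.55]. Speed limits (rad/s): [2.57, 2.57, 3.14, 3.14, 3.14, 3.14].

## Interface

Orientations are given as a rotation vector (axis times angle).
In Python, from rig import r gives the robot as it stands. The module is installed in compiled form; this text tells all that it offers. Calls block until the motion is done:
- r.goto(position, orientation): joint-space move of the TCP to a pose.
- r.movel(position, max_speed=0.15, frame=None, stop_force=None): straight line of the TCP; frame=None keeps the orientation; max_speed is the mean speed in m/s. With stop_force (N) it stops when the force on the tool has changed by that much, and returns True; else False.
- r.set_joints(angles): joint-space move.
- r.command_gripper(opening, grasp_force=None): finger opening in m; grasp_force is the grip in N (None keeps the last); returns when the fingers have stopped.
- r.wait(seconds).
- r.inverse_kinematics(position, orientation): joint angles nearest the present ones, or None.
- r.capture(name): name is "scene" or "side" or "wrist"; returns the picture (400x640x3 uint8, red, green, blue); there is no depth.
- r.camera_info(name): a dict with "K" (3x3 intrinsics, pixels), "k1" (the pictures are not rectified: a ray, as slopes to the right and down, at radius r is drawn at 1 + k1 r^2 times it, then the intrinsics apply), "world_from_camera" (4x4, takes a point from camera to world coordinates); the wrist camera has in their place "T_tool_cam" (4x4, takes a point from camera to tool coordinates, whose origin is the TCP and whose axes are the tool frame's). Camera axes: x right, y up, looking along -z (the intrinsics and any distortion apply to the point x, -y, -z); pixel columns grow to the right and rows downward; lengths in m; the calibration is good to about 2 mm. A picture is of the moment at which its call begins: read the wrist's pose just before it. camera_info takes no time and is no camera call.
A pose or a line that the arm cannot do raises r.PlanningError and nothing moves.
- r.sign_off(): hands the job in, once; it reports no verdict.
Readings, each from a call of its own:
- r.read_t(): time.
- r.read_joints(): joint angles.
- r.read_qvel(): joint speeds.
- r.read_joint_torque(): joint torques, N m.
- r.read_tool_pos(): TCP position.
- r.read_tcp_rot(): TCP orientation.
- r.read_ft_force(): force on the tool from outside, world axes, zero at the start.
- r.read_wrist_torque(): the same for the moment, N m.
- r.read_finger_gap(): finger opening in m.
Only numpy, scipy, OpenCV 4.12 (cv2) and the standard library are available. Lean on these libraries where they do the work, as an engineer would, in place of code of your own. Each camera call takes 0.05 s, during which the arm holds its last target. There are 200 camera calls.

## Working session

There is one attempt and no reset: what is moved stays moved. The work goes in short steps, each a Python script; the robot and the scene stay as the last script left them, time stands still between calls to the robot, and variables do not carry over. Pictures are saved under pics/ and viewed, about 12 in all and at most 16, crops included, and the job is handed in when it is done.

```bash
mkdir -p pics; python3 - <<'E'
from rig import r
import cv2, numpy as np
np.set_printoptions(precision=4,suppress=True)
for n in ("scene","side","wrist"):
    im=r.capture(n); cv2.imwrite(f"pics/{n}0.png",im[:,:,::-1]); print(n,r.camera_info(n))
print(r.read_t(),r.read_tool_pos(),r.read_tcp_rot(),r.tip_reach)
E
```

```text
scene {'K': array([[483.2619,   0.    , 326.8629],
       [  0.    , 483.2619, 201.5717],
       [  0.    ,   0.    ,   1.    ]]), 'k1': 0.01767205893372643, 'world_from_camera': array([[-0.8509,  0.2926, -0.4364,  0.0816],
       [-0.525 , -0.5062,  0.6842,  0.6888],
       [-0.0207,  0.8112,  0.5844,  0.739 ],
       [ 0.    ,  0.    ,  0.    ,  1.    ]])}
side {'K': array([[422.6062,   0.    , 316.2013],
       [  0.    , 422.6062, 198.2751],
       [  0.    ,   0.    ,   1.    ]]), 'k1': -0.027147261788569233, 'world_from_camera': array([[-0.8665,  0.3339, -0.371 ,  0.1887],
       [-0.4991, -0.5694,  0.6532,  0.6218],
       [ 0.0069,  0.7512,  0.6601,  0.8234],
       [ 0.    ,  0.    ,  0.    ,  1.    ]])}
wrist {'K': array([[346.016 ,   0.    , 318.8795],
       [  0.    , 346.016 , 201.1269],
       [  0.    ,   0.    ,   1.    ]]), 'k1': 0.014588949571481793, 'T_tool_cam': array([[ 0.0006, -0.9593, -0.2825, -0.0719],
       [ 0.0003,  0.2825, -0.9593, -0.07  ],
       [ 1.    ,  0.0005,  0.0004,  0.0005],
       [ 0.    ,  0.    ,  0.    ,  1.    ]])}
0.15 [ 0.1622 -0.6548  0.3028] [-0.2555  2.0944 -2.0906] 0.0726
```

View pics/scene0.png

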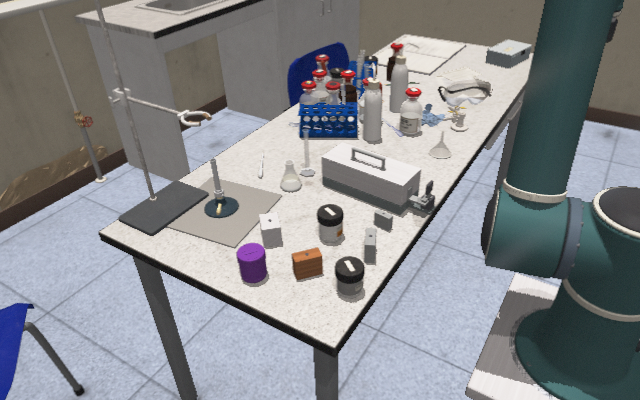

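View pics/side0.png

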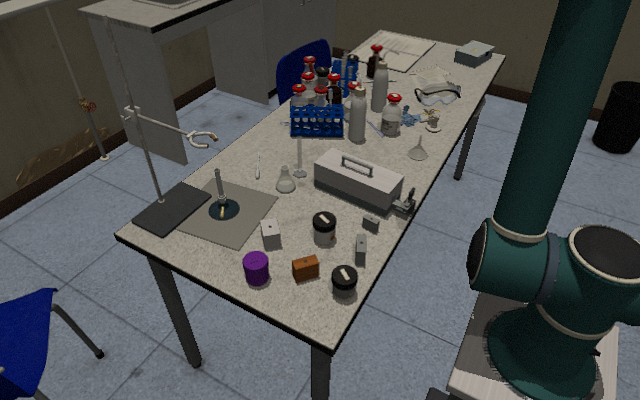

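Both views show the case with its key end at scene (425,200). Candidates:
- **Jars:** (330,222) and (349,275). The purple one at (252,263) is a decoy.
- **Blocks:** aluminium (270,230), wood (307,263). Steel candidates are (371,245) and (383,220).
- **Leave alone:** flask (291,178), cylinder (306,155).

I'll check these in one close crop.

```bash
cat > h.py <<'E'
from rig import r
import cv2, numpy as np
from scipy.spatial.transform import Rotation as R
np.set_printoptions(precision=4,suppress=True)
def cam(name):
    i=r.camera_info(name)
    if name=="wrist":
        T=np.eye(4); T[:3,:3]=R.from_rotvec(r.read_tcp_rot()).as_matrix(); T[:3,3]=r.read_tool_pos()
        return i["K"],i["k1"],T@i["T_tool_cam"]
    return i["K"],i["k1"],i["world_from_camera"]
def ray(c,uv):
    K,k1,T=c
    d=np.array([(uv[0]-K[0,2])/K[0,0],(uv[1]-K[1,2])/K[1,1]]); s=d.copy()
    for _ in range(8): s=d/(1+k1*(s@s))
    return T[:3,3],T[:3,:3]@np.array([s[0],-s[1],-1])
def onplane(c,uv,z):
    o,d=ray(c,uv); return o+d*(z-o[2])/d[2]
def project(c,P):
    K,k1,T=c; p=T[:3,:3].T@(np.asarray(P)-T[:3,3]); s=np.array([p[0],-p[1]])/-p[2]; s=s*(1+k1*s@s)
    return K[0,0]*s[0]+K[0,2],K[1,1]*s[1]+K[1,2]
def down(yaw):
    """tool x down; jaw axis (tool z) horizontal at angle yaw from world x"""
    x=np.array([0,0,-1.]); z=np.array([np.cos(yaw),np.sin(yaw),0]); y=np.cross(z,x)
    return R.from_matrix(np.c_[x,y,z]).as_rotvec()
E
python3 - <<'E'
from h import *
im=cv2.imread("pics/scene0.png")[130:305,225:450]
cv2.imwrite("pics/crop1.png",cv2.resize(im,None,fx=3.4,fy=3.4,interpolation=cv2.INTER_CUBIC))
print("tool axes",R.from_rotvec(r.read_tcp_rot()).as_matrix())
c=cam("scene")
for n,uv,z in [("alu top",(270,218),.054),("wood top",(307,254),.054),("st1",(371,234),.054),("st2",(383,212),.03),("jarA",(330,212),.07),("jarB",(349,264),.07),("purple",(252,250),.068),("bow",(429,190),.066),("flask",(291,190),0),("cyl",(308,175),0),("bar",(368,156),.121),("tablecorner",(333,348),0)]: print(n,onplane(c,uv,z))
E
```

```text
tool axes [[-0.9707 -0.0004  0.2404]
 [-0.2404  0.0017 -0.9707]
 [-0.     -1.     -0.0018]]
alu top [0.6734 0.0086 0.054 ]
wood top [0.5301 0.0689 0.054 ]
st1 [ 0.4442 -0.0577  0.054 ]
st2 [ 0.4703 -0.1727  0.03  ]
jarA [ 0.5534 -0.0632  0.07  ]
jarB [0.4303 0.0656 0.07  ]
purple [0.6275 0.1294 0.068 ]
bow [ 0.3934 -0.2654  0.066 ]
flask [ 0.746  -0.1735  0.    ]
cyl [ 0.7476 -0.2594  0.    ]
bar [ 0.5565 -0.2529  0.121 ]
tablecorner [0.3818 0.2101 0.    ]
```

View pics/crop1.png

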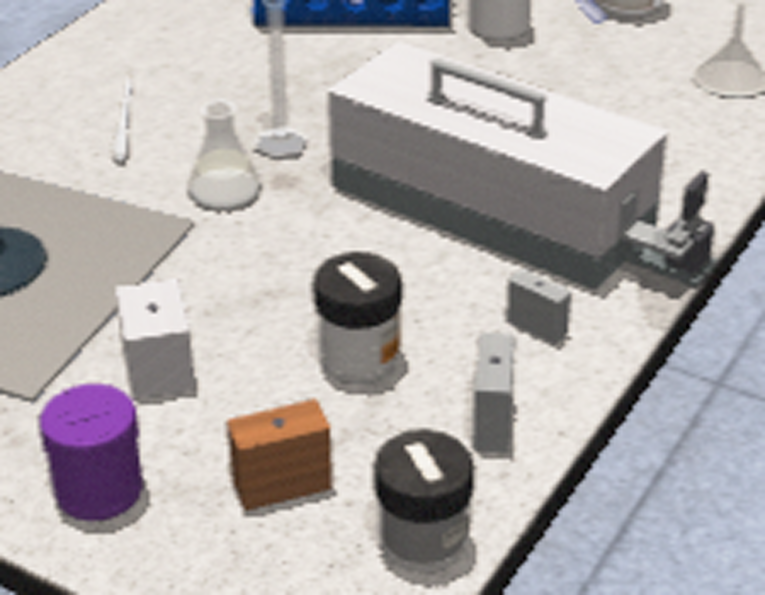

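The crop confirms it:
- **Jars:** the two black-lidded jars are at crop (358,310) and (424,495).
- **Aluminium block:** (155,340). **Wooden block:** (280,455).
- **Steel:** the larger block is at (495,395). The smaller one at (540,308) is the decoy.
- **Purple jar:** decoy.

So all five items are present. Next is a look from above with the wrist camera.

```bash
python3 - <<'E'
s=open("h.py").read()
i=s.index("def down")
s=s[:i]+'''def down(yaw):
    """tool y down; jaw axis (tool z) horizontal at angle yaw from world x"""
    y=np.array([0,0,-1.]); z=np.array([np.cos(yaw),np.sin(yaw),0]); x=np.cross(y,z)
    return R.from_matrix(np.c_[x,y,z]).as_rotvec()
def snap(name,fn):
    c=cam(name); im=r.capture(name)[:,:,::-1].copy(); cv2.imwrite(fn,im); return c,im
'''
open("h.py","w").write(s)
E
python3 - <<'E'
from h import *
import pickle
r.goto([0.56,-0.1,0.45],down(-np.pi/2)); print(r.read_joints(),r.read_tool_pos(),r.read_t())
c,im=snap("wrist","pics/w1.png"); pickle.dump(c,open("w1.pkl","wb"))
cv2.imwrite("pics/w1v.png",cv2.resize(im,(800,500),interpolation=cv2.INTER_CUBIC))
E
```

```text
[-0.2217  0.0071  1.6302 -0.0003  1.5048  1.3502] [ 0.5599 -0.1008  0.4496] 2.625
```

View pics/w1v.png

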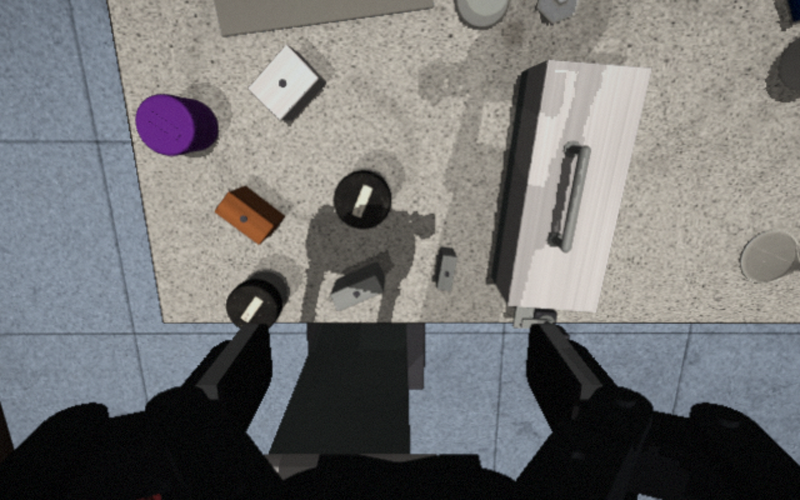

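The overhead view shows the cover top with corners (547,61), (650,69), (597,312) and (508,305), and the bar from (577,147) to (563,247). Block holes are at alu (282,83), wood (243,218) and steel (357,294). The lids are at (362,199) and (254,303), and the small steel decoy is at (446,268).

```bash
python3 - <<'E'
from h import *
import pickle
c=pickle.load(open("w1.pkl","rb"))
P=lambda u,z: onplane(c,np.array(u)/1.25,z)
cs=[P(u,.091)[:2] for u in [(547,61),(650,69),(597,312),(508,305)]]
print("corners",cs,"lens",[np.linalg.norm(cs[i]-cs[(i+1)%4]) for i in range(4)],"ctr",np.mean(cs,0))
for a,b in ((3,0),(2,1)): d=cs[b]-cs[a]; print("yaw",np.arctan2(d[1],d[0]))
b0,b1=P((576,147),.121),P((563,246),.121); print("bar",(b0+b1)/2,b0-b1,np.arctan2(*(b0-b1)[1::-1]))
for n,u,z in [("alu",(282,83),.054),("wood",(243,218),.054),("steel",(357,294),.054),("small",(448,267),.045),("jA",(362,199),.074),("jB",(254,303),.068)]: print(n,P(u,z))
im=cv2.imread("pics/w1.png")
v=cv2.resize(im[20:270,150:350],None,fx=3,fy=3,interpolation=cv2.INTER_CUBIC)[:, :]
cv2.imwrite("pics/w1c.png",cv2.resize(im[25:265,165:365],None,fx=2.5,fy=2.5,interpolation=cv2.INTER_CUBIC))
E
```

```text
corners [array([ 0.686 , -0.2365]), array([ 0.6787, -0.3308]), array([ 0.4373, -0.314 ]), array([ 0.4454, -0.2181])] lens [np.float64(0.09459926139572473), np.float64(0.24201339582100737), np.float64(0.09624040947342971), np.float64(0.24133035522295201)] ctr [ 0.5619 -0.2748]
yaw -0.07619854751882237
yaw -0.06943180965312852
bar [ 0.5654 -0.259   0.121 ] [ 0.092  -0.0017  0.    ] -0.01880076863671176
alu [0.671  0.0157 0.054 ]
wood [0.533  0.0693 0.054 ]
steel [ 0.4433 -0.0528  0.054 ]
small [ 0.473  -0.1581  0.045 ]
jA [ 0.5572 -0.0632  0.074 ]
jB [0.4384 0.0619 0.068 ]
```

View pics/w1c.png

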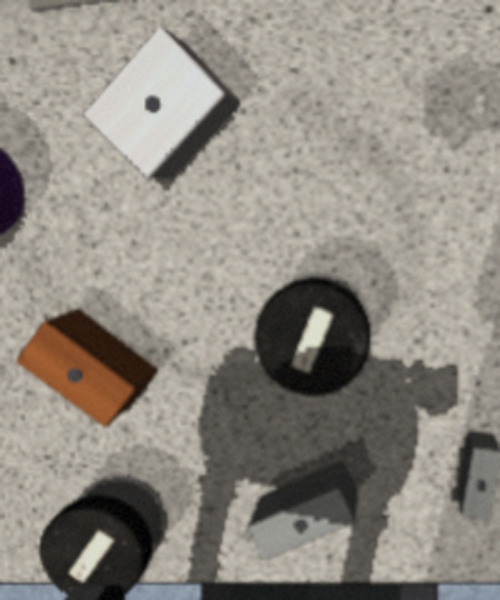

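The crop gives clear top-face corners for the three blocks, hence their yaws: 60 mm axis at alu -42°, wood 53° and steel -68°. Now a close look at the key.

```bash
cat >> h.py <<'E'
import json,os
if os.path.exists("case.json"): _C=json.load(open("case.json")); CO=np.array(_C["o"]); CY=_C["yaw"]
else: CO=np.array([.5612,-.2838]); CY=-.073
def cw(x,y,z=0):
    c,s=np.cos(CY),np.sin(CY); return np.array([CO[0]+c*x-s*y,CO[1]+s*x+c*y,z])
E
python3 - <<'E'
from h import *
import pickle
r.command_gripper(0.035)
p=cw(-.162,-.008,.26); r.goto(p,down(CY)); print(p,r.read_tool_pos(),r.read_joints(),r.read_t())
c,im=snap("wrist","pics/w2.png"); pickle.dump(c,open("w2.pkl","wb"))
for q in [cw(-.162,-.008,.078),cw(-.122,57e-3,.091),cw(-.122,-39e-3,.091),cw(0,.02,.121)]: print(project(c,q))
E
```

```text
[ 0.399 -0.28   0.26 ] [ 0.3995 -0.28    0.2605] [-0.6625 -0.0618  2.0431  0.0001  1.1594 -0.5893] 4.9083
(np.float64(317.78853448122464), np.float64(197.3424223359544))
(np.float64(377.43836240344143), np.float64(108.93234489914026))
(np.float64(371.3625348058141), np.float64(241.96832008296118))
(np.float64(582.7038614851436), np.float64(172.09782812089014))
```

View pics/w2.png

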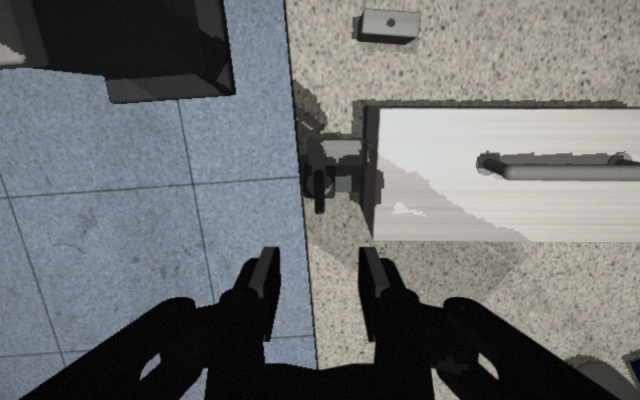

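The predicted cover corners and key position fall within about 2 mm of the image (bow at (319,192), predicted (318,197)). Gripping and turning the key.

```bash
cat >> h.py <<'E'
def turnkey(y0,y1,z=.127,n=6):
    """straddle the bow at jaw yaw y0, grip, turn to y1 in steps, release, retreat"""
    k=cw(-.162,-.008); p=lambda h: [k[0],k[1],h]
    r.command_gripper(0.035); r.goto(p(.24),down(y0))
    if r.movel(p(z),.12,stop_force=15): print("hit",r.read_tool_pos(),r.read_ft_force()); return False
    r.command_gripper(0,40); print("gap",r.read_finger_gap())
    for a in np.linspace(y0,y1,n+1)[1:]:
        r.goto(p(z),down(a))
    print("F",r.read_ft_force(),"T",r.read_wrist_torque(),r.read_joints())
    r.command_gripper(0.035); r.movel(p(.24),.2); return True
E
python3 - <<'E'
from h import *
import pickle
print(turnkey(CY,CY+np.pi/2+.04)); print(r.read_t(),r.read_ft_force())
c,im=snap("wrist","pics/w3.png")
cv2.imwrite("pics/w3c.png",im)
E
```

```text
gap 0.00725675323913664
F [7.3258 8.3635 5.9689] T [ 1.3839 -1.1896 -0.7428] [-0.6612  0.0957  2.158   0.0062  0.8853 -2.1924]
True
10.1667 [ 0.6139  0.409  -0.606 ]
```

View pics/w3.png

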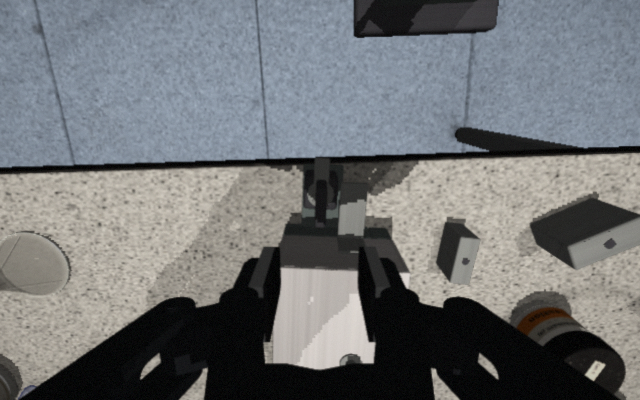

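The key is unlocked: the bow now lies along the case x at (321,190) and the cam points away at (322,163). Opening the cover next.

```bash
python3 - <<'E'
from h import *
A=down(CY-np.pi/2)
def bar(th,dz=0):
    c,s=np.cos(th),np.sin(th); y,z=.062,.089
    return cw(0,-.042+c*y-s*z,.032+s*y+c*z+.054+dz)
r.goto(bar(0,.1),A)
print("hit",r.movel(bar(0,0.002),.12,stop_force=15),r.read_tool_pos()-bar(0))
r.command_gripper(0,30); print("gap",r.read_finger_gap())
for th in np.arange(.1,1.25,.1):
    if r.movel(bar(th,.002),.12,stop_force=35): print("force",th,r.read_ft_force()); break
print(th,r.read_tool_pos(),r.read_finger_gap(),r.read_ft_force())
r.command_gripper(0.018); p=r.read_tool_pos(); r.movel([p[0],p[1],.30],.2)
r.command_gripper(0)
r.movel(cw(0,.06,.30),.25); print("hit",r.movel(cw(0,.06,.168),.2,stop_force=12))
print("stop",r.movel(cw(0,-.10,.168),.1,stop_force=14),r.read_tool_pos(),r.read_ft_force(),r.read_t())
p=r.read_tool_pos(); d=cw(0,.04)-cw(0,0); r.movel(p+d,.2); r.movel(cw(0,0,.34),.25)
r.movel(cw(0,0.02,.42),.25)
c,im=snap("wrist","pics/w4.png")
import pickle; pickle.dump(c,open("w4.pkl","wb"))
for q in [cw(x,y,.028) for x in(-.122,.122) for y in (-.039,.057)]: print(project(c,q))
E
```

```text
hit False [ 0.0006 -0.0003  0.0029]
gap 0.008963838079117326
1.2000000000000002 [ 0.5536 -0.3865  0.1775] 0.009031939470587634 [ 2.628  -2.6913  0.0036]
hit False
stop True [ 0.5545 -0.3672  0.167 ] [0.3283 4.6419 3.608 ] 21.6
(np.float64(361.6425289348569), np.float64(238.6162380450566))
(np.float64(294.78345354394617), np.float64(238.6170430324765))
(np.float64(368.2372042107468), np.float64(54.79620485155064))
(np.float64(290.21216244528364), np.float64(55.118202171201574))
```

View pics/w4.png

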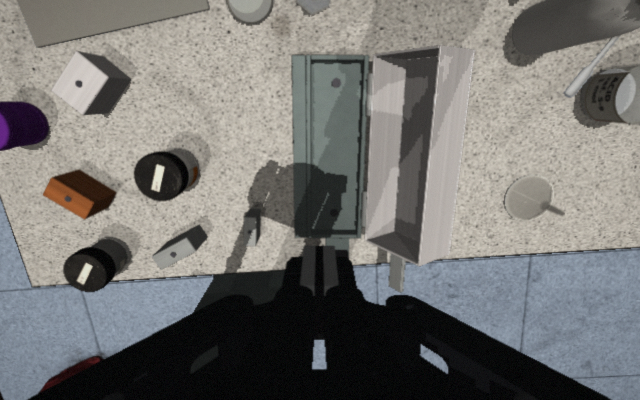

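The cover is back against its stop, and the tray corners match prediction within 1–2 px. In this view the holes and lids are at alu (93,83), wood (68,198), steel (180,247), jar A (158,178) and jar B (85,275). I'll cross-check these against the first view, then pack the aluminium block at the +x end.

```bash
cat >> h.py <<'E'
D=np.degrees
def pick(xy,yaw,hg,lift=.26):
    p=lambda h:[xy[0],xy[1],h]
    r.command_gripper(.085); r.goto(p(.22),down(yaw))
    if r.movel(p(hg+.054),.15,stop_force=12): print("HIT",r.read_tool_pos(),r.read_ft_force()); r.movel(p(.22)); return False
    r.command_gripper(.04,40); g=r.read_finger_gap(); r.movel(p(lift),.2); print("gap",g,r.read_finger_gap(),"t",r.read_t()); return r.read_finger_gap()>.05
def place(xc,hg,reach=.012,y=0.,yaw=None):
    """lower at case x = xc, slide +x till contact, set down, release. returns case x where it stopped"""
    a=down(CY-np.pi/2 if yaw is None else yaw); h=hg+.054+.006
    r.goto(cw(xc,y,.26),a)
    if r.movel(cw(xc,y,h+.003),.15,stop_force=12): print("HIT down",r.read_tool_pos(),r.read_ft_force()); return None
    s=r.movel(cw(xc+reach,y,h+.003),.03,stop_force=7)
    q=r.read_tool_pos(); x=(q[:2]-CO)@[np.cos(CY),np.sin(CY)]
    print("slide contact",s,"x",x,r.read_ft_force())
    d=r.movel([q[0],q[1],h-.004],.03,stop_force=8); print("down contact",d,r.read_tool_pos()[2]-h)
    r.command_gripper(.072); q=r.read_tool_pos(); r.movel([q[0],q[1],.26],.2); print("t",r.read_t()); return x
E
python3 - <<'E'
from h import *
import pickle
c=pickle.load(open("w4.pkl","rb"))
for n,u,z in [("alu",(93,83),.054),("wood",(68,198),.054),("steel",(180,247),.054),("jA74",(158,178),.074),("jB74",(85,275),.074),("jB68",(85,275),.068),("jA68",(158,178),.068)]: print(n,onplane(c,u,z))
if pick([.671,.0155],-.73,.046): place(.116-.022-.006,.046)
E
```

```text
alu [ 0.6706 -0.0015  0.054 ]
wood [0.5334 0.0685 0.054 ]
steel [ 0.4537 -0.0634  0.054 ]
jA74 [ 0.555  -0.0636  0.074 ]
jB74 [0.4314 0.0605 0.074 ]
jB68 [0.4285 0.0653 0.068 ]
jA68 [ 0.5539 -0.0606  0.068 ]
gap 0.059551754409096526 0.05966239727371706 t 27.7417
HIT down [ 0.6472 -0.2887  0.1082] [-1.1815  0.6817  4.3339]
```

The aluminium block was knocked before the pick: y differs by 17 mm between the two views. It's probably held about 13 mm off-centre. I'll lift and look at how it sits.

```bash
python3 - <<'E'
from h import *
import pickle
q=r.read_tool_pos(); r.movel([q[0],q[1],.34],.25)
c,im=snap("wrist","pics/w5.png"); pickle.dump(c,open("w5.pkl","wb")); print(r.read_finger_gap())
c2,s=snap("scene","pics/s2.png")
a=cv2.resize(im,(560,350)); b=cv2.resize(s[130:310,215:455],(560,420-170),interpolation=cv2.INTER_CUBIC)
b=cv2.resize(s[150:310,225:465],None,fx=1.5*560/360,fy=560/240,interpolation=cv2.INTER_CUBIC)[:,:560]
b=cv2.resize(s[195:305,225:465],None,fx=560/240,fy=560/240,interpolation=cv2.INTER_CUBIC)
v=np.vstack([cv2.resize(im,(560,342)),b[:258]]); cv2.imwrite("pics/v5.png",v); print(v.shape)
E
```

```text
0.059968117153528205
(599, 560, 3)
```

View pics/v5.png

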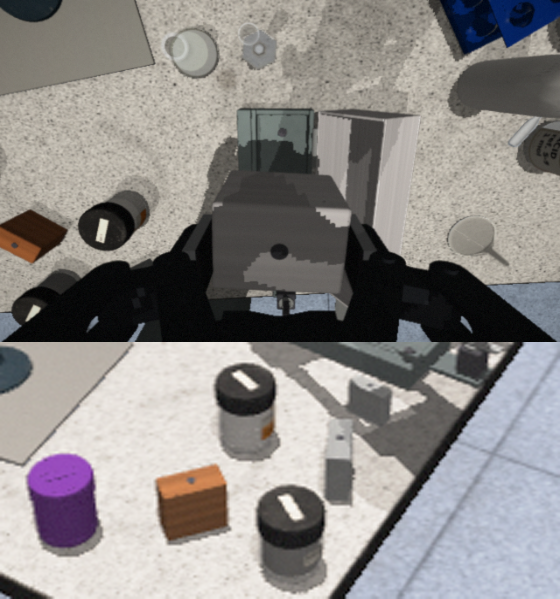

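The block is in fact centred in the grip: the hole at (280,250) gives an offset of about 2 mm and it sits level. My hole pixel in the earlier view was the error. The "hit" came at floor height, inside the tray. I'll retry with more clearance.

```bash
sed -i 's/h+.003/h+.007/g; s/h-.004/h-.005/' h.py; python3 - <<'E'
from h import *
print(place(.116-.022-.006,.046))
E
```

```text
slide contact True x 0.09382286652230161 [-0.5819 -0.4999 -3.1278]
down contact True 0.001933465861349487
t 34.4083
0.09382286652230161
```

Contact came at x = 93.8 mm against a nominal 94, so the case frame is good. Packing both jars next.

```bash
python3 - <<'E'
from h import *
e=.0938-.022
if pick([.5565,-.0632],CY-np.pi/2,.057):
    x=place(e-.0305-.006,.057); print(x)
    if x is not None:
        e=x-.0305
        if pick([.436,.062],CY-np.pi/2,.057):
            x=place(e-.0305-.006,.057); print(x)
p=r.read_tool_pos(); r.goto([.52,-.02,.40],down(CY-np.pi/2))
import pickle
c,im=snap("wrist","pics/w6.png"); pickle.dump(c,open("w6.pkl","wb"))
E
```

```text
gap 0.05855634186939458 0.05836540220568782 t 37.8167
slide contact False x 0.04691691397803156 [-3.991  -0.4612  0.3345]
down contact True 0.001832882294325086
t 41.7583
0.04691691397803156
gap 0.05751531324412883 0.05762440952464469 t 45.6417
slide contact False x -0.008157298369183363 [-1.8727  0.0034 -0.2067]
down contact True 0.0013897182356561871
t 50.075
-0.008157298369183363
```

View pics/w6.png

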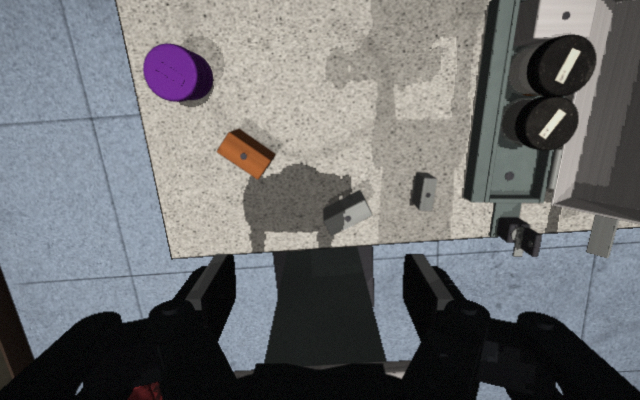

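Three items are packed. Lids are at (560,67) and (546,124), the wood hole at (243,156), the steel hole at (347,214) and the small decoy at (425,193).

```bash
python3 - <<'E'
from h import *
import pickle
c=pickle.load(open("w6.pkl","rb"))
print("wood",onplane(c,(243,156),.054),"steel",onplane(c,(347,214),.054))
M=np.array([[np.cos(CY),np.sin(CY)],[-np.sin(CY),np.cos(CY)]])
for n,u,z in [("A",(560,67),.080),("A68",(560,67),.074),("B80",(546,124),.080),("B74",(546,124),.074)]: print(n,M@(onplane(c,u,z)[:2]-CO))
for n,x in (("alu front",(.0718,-.03)),("jarB front low",(-.048,0))): print(n,project(c,cw(*x,.06)))
im=cv2.imread("pics/w6.png")
v=np.hstack([cv2.resize(im[:230,440:],None,fx=2.2,fy=2.2,interpolation=cv2.INTER_CUBIC),cv2.resize(im[110:250,200:390],None,fx=1.9,fy=506/140,interpolation=cv2.INTER_CUBIC)[:506]]);print(v.shape)
cv2.imwrite("pics/v6.png",v[:,:800])
E
```

```text
wood [0.5325 0.0693 0.054 ] steel [ 0.4497 -0.0516  0.054 ]
A [0.0421 0.0075]
A68 [0.0426 0.0036]
B80 [-0.0159  0.0109]
B74 [-0.0163  0.007 ]
alu front (np.float64(588.663901000514), np.float64(38.56761277275419))
jarB front low (np.float64(539.374501657727), np.float64(150.79034930945767))
(506, 801, 3)
```

View pics/v6.png

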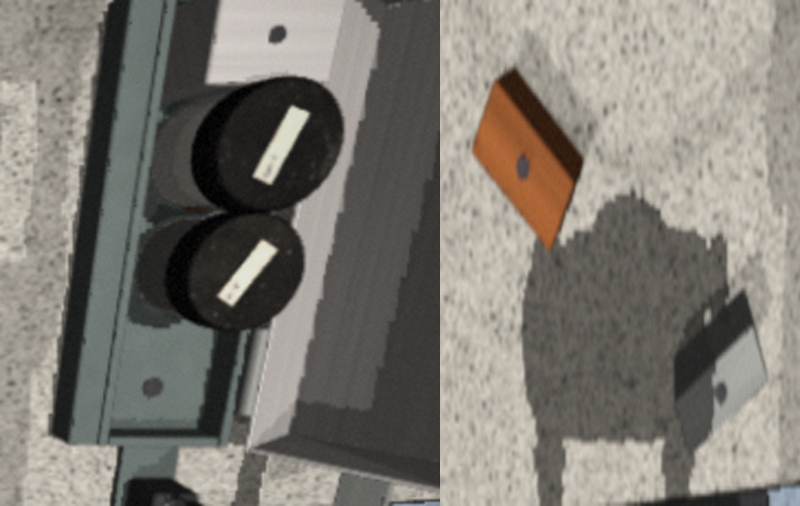

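The remaining free length is about 67 mm against the 54 mm needed. Packing wood, then steel.

```bash
python3 - <<'E'
from h import *
import pickle
if pick([.5328,.0693],-2.22,.046):
    x=place(-.071,.046,.018); print(x)
    if x is not None and pick([.4445,-.0525],-1.15,.046):
        x2=place(-.0995,.046,max(.004,x-.015-.012+.0995+.004)); print(x2)
r.movel(cw(-.06,.02,.40),.25)
c,im=snap("wrist","pics/w7.png"); pickle.dump(c,open("w7.pkl","wb"))
cv2.imwrite("pics/v7.png",cv2.resize(im[:280,150:550],None,fx=2,fy=2,interpolation=cv2.INTER_CUBIC))
E
```

```text
gap 0.05941635962187559 0.05919038467222478 t 54.65
slide contact True x -0.057814161801247835 [-0.4049 -0.4054  0.0004]
down contact True 0.0012632550481700422
t 59.0833
-0.057814161801247835
gap 0.05903041743999169 0.059209495321983795 t 62.575
slide contact True x -0.08602333000807054 [ 0.8892 -0.2423 -3.1576]
down contact True 0.0012778322732785452
t 66.575
-0.08602333000807054
```

View pics/v7.png

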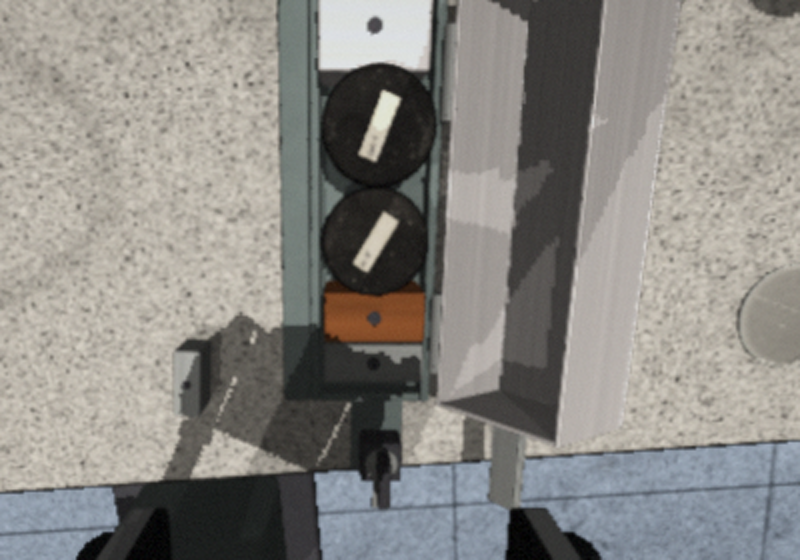

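All five stand in one row, with alu, jar, jar, wood, steel from (375,25) down to (373,363). Before closing the cover I'll check where the funnel and the silver bottle stand relative to the push path behind it.

```bash
python3 - <<'E'
from h import *
import pickle
M=np.array([[np.cos(CY),np.sin(CY)],[-np.sin(CY),np.cos(CY)]])
c7=pickle.load(open("w7.pkl","rb")); c4=pickle.load(open("w4.pkl","rb"))
f=lambda c,u,z=0: M@(onplane(c,u,z)[:2]-CO)
print("funnel rim L (w7)",f(c7,(520,157)),"w4 rim L/c",f(c4,(504,198)),f(c4,(528,198)))
print("bottle base w4",f(c4,(512,32)),f(c4,(530,55)))
print("scene bottle base", [f(cam("scene"),u) for u in ((366,138),(373,143),(382,138))])
for th in (2.2,): print(project(c7,cw(-.122,-.042-.055,.112)))
E
```

```text
funnel rim L (w7) [-0.0684 -0.2492] w4 rim L/c [-0.0696 -0.2478] [-0.0697 -0.2823]
bottle base w4 [ 0.1504 -0.2241] [ 0.1232 -0.2516]
scene bottle base [array([ 0.1642, -0.239 ]), array([ 0.1286, -0.2234]), array([ 0.1219, -0.2671])]
(np.float64(427.3099028348787), np.float64(223.55411675937572))
```

Both obstacles are clear of the push path (funnel rim y ≤ -248 mm, bottle around x = 145 mm), so I'll push the cover shut at case x = -65 mm.

```bash
python3 - <<'E'
from h import *
import pickle
A=down(CY-np.pi/2); X=-.065; FT=.0145
def rot(th,y,z):
    c,s=np.cos(th),np.sin(th); return -.042+c*y-s*z,.032+s*y+c*z
r.command_gripper(0); r.goto(cw(X,-.178,.30),A)
print("hit",r.movel(cw(X,-.178,.118),.15,stop_force=10))
ok=True
for th in np.arange(2.2,1.49,-.1):
    y,z=rot(th,.097,.059)
    if r.movel(cw(X,y-FT,z-.025+.073),.1,stop_force=25): print("F",th,r.read_ft_force()); ok=False; break
if ok:
  for th in np.arange(1.4,-.01,-.1):
    y,z=rot(th,.072,.059)
    if r.movel(cw(X,y-FT,z+.073),.1,stop_force=25): print("F",th,r.read_ft_force()); break
print(r.read_tool_pos(),r.read_ft_force(),r.read_t())
q=r.read_tool_pos(); print("press",r.movel([q[0],q[1],q[2]-.006],.03,stop_force=12),r.read_tool_pos()[2]-.073,r.read_ft_force())
r.movel([q[0],q[1],.30],.2); r.movel(cw(-.08,.02,.36),.2)
c,im=snap("wrist","pics/w8.png")
for x,y in ((-.122,.057),(-.122,-.039),(.122,.057)): print(project(c,cw(x,y,.091)))
c,s=snap("scene","pics/s3.png")
v=np.vstack([cv2.resize(im,(560,350)),cv2.resize(s[120:225,285:465],(429,250),interpolation=cv2.INTER_CUBIC) if 0 else cv2.copyMakeBorder(cv2.resize(s[120:225,285:465],(429,250),interpolation=cv2.INTER_CUBIC),0,0,0,131,0)])
cv2.imwrite("pics/v8.png",v)
E
```

```text
hit False
[ 0.4975 -0.2632  0.1637] [-0.057  -0.0191  1.7944] 76.225
press True 0.09059548449563311 [-0.9887  0.5857  8.0163]
(np.float64(283.01104374952234), np.float64(213.94074931487245))
(np.float64(376.21632255831025), np.float64(213.93716327933248))
(np.float64(273.83805320959124), np.float64(-67.15833147762851))
```

View pics/v8.png

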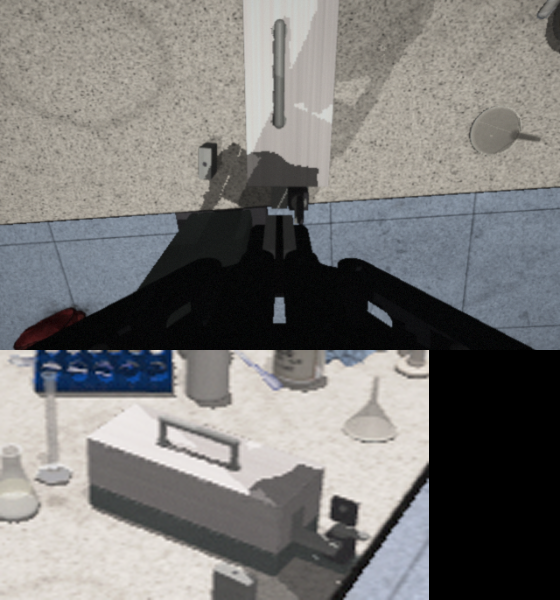

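The cover is shut: the top sheet was felt at 90.6 mm and the hood aligns with the tray. Turning the key back to locked.

```bash
python3 - <<'E'
from h import *
print(turnkey(CY+np.pi/2,CY-.04)); print(r.read_t())
r.goto(cw(-.16,-.008,.27),down(CY)); r.wait(.3)
c,im=snap("wrist","pics/w9.png"); r.goto(cw(-.2,-.2,.45),down(CY)); c,s=snap("scene","pics/s4.png")
v=np.hstack([cv2.resize(im[90:260,220:420],(400,340),interpolation=cv2.INTER_CUBIC),cv2.resize(s[130:300,230:450],(400,309)).repeat(1,0) if 0 else cv2.resize(s[135:295,240:450],(400,340),interpolation=cv2.INTER_CUBIC)])
cv2.imwrite("pics/v9.png",v)
E
```

```text
gap 0.007122544015139553
F [1.6894 6.8265 6.591 ] T [ 1.2488 -0.069   0.5629] [-0.6614  0.0946  2.1589  0.0026  0.8885 -0.551 ]
True
85.75
```

View pics/v9.png

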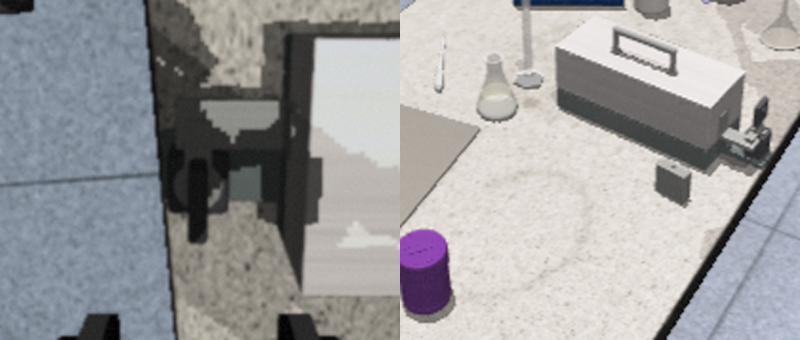

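The bow lies across the case again, as at the start, with the cam over the strap. Cover shut, only the decoys and other glassware left outside. Handing in.

```bash
python3 -c "
from h import *
r.wait(.5); print(r.sign_off(), r.read_t(), r.read_qvel())"
```

```text
the job is handed in; nothing more can be done
the job is handed in; nothing more can be done
```

The job is done and handed in at roughly 87–88 s of the 210 s allowed. I unlocked the case and swung the cover back to its stop. All five items went into the tray in one row: aluminium block, two jars, wooden block, steel block. I then shut the cover and turned the key back to locked.

**Last checks:**
- **Packing:** the last view before closing showed the row complete, with all five items upright inside the tray.
- **Cover:** I felt the top of the shut cover at 90.6 mm, against 91 mm expected.
- **Key:** in the final picture the bow lies across the case as it did at the start. I judged "locked" from that picture and did not try lifting the cover.
- **Other things:** the purple jar, small steel block, flask, cylinder and funnel showed no visible change.

**What disagreed along the way:**
- **Aluminium block:** I misread its hole in one picture, which made it look as if it had been knocked 17 mm aside. A closer look showed it centred in the grip. Its first lowering also stopped early on the tray floor, so I lifted it and placed it again.
- **Jars:** neither one reached the contact force limit when slid into place. The pictures showed them touching, with room left for the rest.

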